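Bring the flip tags of the off-cut bins up to date

ROBOT

A 7-joint arm with a two-finger parallel gripper is mounted at the origin on a cart in front of the work surface, level with it; the furniture and walls round the work are solid. World frame = base frame: x ahead of the robot, y to its left, z up, the work surface at z = 0. Lengths are in m, angles in degrees, forces in N, time in s.
With the tool pointing down it reaches from about 0.425 to 1.025 m from the base axis. Payload 9.4 kg.
Tool frame: the origin (TCP) lies midway between the tips of the shut fingers; the grasp point (between the pads) lies 19 mm behind it (bot.grasp_offset is the z of the grasp point in the tool frame, in m); z points along the fingers, y is the line along which they close (so a half turn about z gives the same grasp; the last joint's range is limited). The gripper opens to 85 mm and grips with 20 to 120 N. Pads are 22 mm wide; open, the fingers measure 114 mm over their backs; the gripper's body (76 mm by 85 mm) begins 54 mm behind the grasp point. The pads swing forward as they close: fully open they stand 13 mm farther back than shut.
Start: joints at [72.038, 34.337, -0.143, 91.639, 0.103, 54.024, -4.572], TCP at [0.17, -0.705, 0.231] pointing down, gripper open.
Joint ranges: [-147.43, 147.43], [-19.82, 112.94], [-74.19, 73.91], [6.32, 146.72], [-59.91, 239.91], [6.04, 106.73], [-150.56, 150.56]. Speed limits (degrees/s): [127.2, 127.2, 172.46, 172.46, 180, 180, 180].

INTERFACE

Orientations are given as [roll, pitch, yaw] about the fixed x, y, z axes, in that order (R = Rz(yaw) Ry(pitch) Rx(roll)).
In Python, from plant import bot gives the robot as it stands.
- The arm moves only by the tool play_rows, never from a script. Its argument "steps" is a list of rows, each an object of numbers: "x", "y", "z": the shift along the world's x, y, z in mm; "rx", "ry", "rz": the turn, a rotation vector about the world's x, y, z in rad. A call has 1 to 20 rows; each row shifts and turns the commanded pose from where the row before left it; what a row does not reach is not made up. A row lasts 1/8 s, in which the tool goes at most 62.5 mm and 10.7 degrees, less where a joint would pass 70% of its speed; a pose out of reach is approached as far as the arm can. A call with a gripper value outside its range is refused whole. "hand" is the opening, from 0 (shut) to 1 (fully open), set as the call begins (left out, the last holds). The fingers move at their own pace and stop on an object; the grip force is fixed at half the most. Time passes only in rows, so rows that do not move let the fingers close. It gives the time, the measured TCP pose, the force, the opening and the grip force at its end, in the units of the state.
- bot.read_state(): the state, without advancing time (a new reading comes with each control period).
- bot.grab_frame(name): name is "scene" or "top" or "wrist"; returns (picture, depth): 420x560x3 uint8, blue, green, red; 420x560 float32, m along the optical axis (not along the pixel's ray), 0 where there is no reading.
- bot.camera_params(name): a dict with "camera_matrix" (3x3 intrinsics, pixels), "T" (4x4, takes a point from camera to world coordinates); the wrist camera has in their place "hand_eye" (4x4, takes a point from camera to tool coordinates, whose origin is the TCP and whose axes are the flange's). Camera axes: x right, y down, z forward; pixel columns grow to the right and rows downward; lengths in m; the calibration is good to about 2 mm. A picture is of the moment at which its call begins: read the wrist's pose just before it. camera_params takes no time and is no camera call.
- bot.job_done(): hands the job in; it is judged then, once.
The state is a dict: "time_s": time; "qpos": joint angles; "joint_vel": joint speeds; "joint_efforts": joint torques, N m; "eef_pos": TCP position; "orientation": TCP orientation; "force": force on the tool from outside, world axes, zero at the start; "wrist_torque": the same for the moment, N m; "finger_gap": finger opening in m; "finger_force": force on a finger pad.
Only numpy, scipy, OpenCV 4.12 (cv2) and the standard library are available. Lean on these libraries where they do the work, as an engineer would, in place of code of your own. Each camera call takes 0.05 s, during which the arm holds its last target. There are 200 camera calls.

TASK

Two of the four bins in the rack are heaped full of rubber off-cuts, and the flip tags along the front of the rack are out of date. With a fingertip push each tag that stands wrong up and over its hinge, so that the tag of each full bin leans back over its bin (solid disc showing) and the tags of the bins that are not full lean forward, towards you (ring showing). Push gently and do not grip the tags, and leave the bins, the stamp, the marker and the tape roll where they stand.

Things in the scene. Friction and masses are not known exactly. Their poses are not given: they have to be found in the camera images.
- rack: Fixed grey sheet-metal rack, 166 deep (x -32 to 134), 272 wide, on 7 high rubber feet. Origin on the underside of its floor sheet, 7 above the worktop, midway below the line of the tag hinges; x points away from the worker, y left along the row. A rail at its front (32 deep, top 53 above the worktop) carries four tags 66 apart (y 99, 33, -33, -99), each with a bin behind it, bin centre 75 behind the hinge. Sizes in mm.
- tag_a (a joint): Tilt of flip tag a, rad: 0 upright; -0.80 (stop) leaning forward to the worker, raised ring upwards; +0.80 (stop) leaning back over its bin, raised solid disc up. About 35 g, swings freely with slight friction, no spring: pushed 0.3 past upright it falls to the stop by itself. Needs well under 1 N. Which tag stands in which place differs.
- tag_a_hinge (a point): Middle of the hinge pin of tag a, along the rack's y, 65 above the worktop. The tag is an aluminium plate 44 wide, 3 thick, 66 from pin to free edge. The V-shaped rests under it reach 28 before and behind the pin and at most 18 above it: a fingertip 20 or more above the pin clears them and the bins. Sizes in mm.
- tag_a_edge (a point): Middle of the free edge of tag a; on a stop it lies 47 before or behind the pin and 46 above it. Pushed from outside and below, the tag is met at this edge, which runs on an arc about the pin: a finger pushing dead level can jam on it by friction, so with the fingertip 15 or more below this edge push along and up together (45 degrees) to about 0.5 from upright, then level past upright. Sizes in mm.
- tag_b (a joint): Tilt of flip tag b, rad: 0 upright; -0.80 (stop) leaning forward to the worker, raised ring upwards; +0.80 (stop) leaning back over its bin, raised solid disc up. About 35 g, swings freely with slight friction, no spring: pushed 0.3 past upright it falls to the stop by itself. Needs well under 1 N. Which tag stands in which place differs.
- tag_b_hinge (a point): Middle of the hinge pin of tag b, along the rack's y, 65 above the worktop. The tag is an aluminium plate 44 wide, 3 thick, 66 from pin to free edge. The V-shaped rests under it reach 28 before and behind the pin and at most 18 above it: a fingertip 20 or more above the pin clears them and the bins. Sizes in mm.
- tag_b_edge (a point): Middle of the free edge of tag b; on a stop it lies 47 before or behind the pin and 46 above it. Pushed from outside and below, the tag is met at this edge, which runs on an arc about the pin: a finger pushing dead level can jam on it by friction, so with the fingertip 15 or more below this edge push along and up together (45 degrees) to about 0.5 from upright, then level past upright. Sizes in mm.
- tag_c (a joint): Tilt of flip tag c, rad: 0 upright; -0.80 (stop) leaning forward to the worker, raised ring upwards; +0.80 (stop) leaning back over its bin, raised solid disc up. About 35 g, swings freely with slight friction, no spring: pushed 0.3 past upright it falls to the stop by itself. Needs well under 1 N. Which tag stands in which place differs.
- tag_c_hinge (a point): Middle of the hinge pin of tag c, along the rack's y, 65 above the worktop. The tag is an aluminium plate 44 wide, 3 thick, 66 from pin to free edge. The V-shaped rests under it reach 28 before and behind the pin and at most 18 above it: a fingertip 20 or more above the pin clears them and the bins. Sizes in mm.
- tag_c_edge (a point): Middle of the free edge of tag c; on a stop it lies 47 before or behind the pin and 46 above it. Pushed from outside and below, the tag is met at this edge, which runs on an arc about the pin: a finger pushing dead level can jam on it by friction, so with the fingertip 15 or more below this edge push along and up together (45 degrees) to about 0.5 from upright, then level past upright. Sizes in mm.
- tag_d (a joint): Tilt of flip tag d, rad: 0 upright; -0.80 (stop) leaning forward to the worker, raised ring upwards; +0.80 (stop) leaning back over its bin, raised solid disc up. About 35 g, swings freely with slight friction, no spring: pushed 0.3 past upright it falls to the stop by itself. Needs well under 1 N. Which tag stands in which place differs.
- tag_d_hinge (a point): Middle of the hinge pin of tag d, along the rack's y, 65 above the worktop. The tag is an aluminium plate 44 wide, 3 thick, 66 from pin to free edge. The V-shaped rests under it reach 28 before and behind the pin and at most 18 above it: a fingertip 20 or more above the pin clears them and the bins. Sizes in mm.
- tag_d_edge (a point): Middle of the free edge of tag d; on a stop it lies 47 before or behind the pin and 46 above it. Pushed from outside and below, the tag is met at this edge, which runs on an arc about the pin: a finger pushing dead level can jam on it by friction, so with the fingertip 15 or more below this edge push along and up together (45 degrees) to about 0.5 from upright, then level past upright. Sizes in mm.
- full_bin_1: Grey plastic bin, 106 deep (its x), 60 wide, 46 high (front wall 36), standing loose in the rack between low fences, underside 10 above the worktop; origin at the centre of its underside, x away from the worker. FULL: heaped with black rubber off-cuts, up to about 72 above the worktop. Sizes in mm.
- open_bin_1: Grey plastic bin, 106 deep (its x), 60 wide, 46 high (front wall 36), standing loose in the rack between low fences, underside 10 above the worktop; origin at the centre of its underside, x away from the worker. NOT full: only one or two off-cuts on its floor. Sizes in mm.
- full_bin_2: Grey plastic bin, 106 deep (its x), 60 wide, 46 high (front wall 36), standing loose in the rack between low fences, underside 10 above the worktop; origin at the centre of its underside, x away from the worker. FULL: heaped with black rubber off-cuts, up to about 72 above the worktop. Sizes in mm.
- open_bin_2: Grey plastic bin, 106 deep (its x), 60 wide, 46 high (front wall 36), standing loose in the rack between low fences, underside 10 above the worktop; origin at the centre of its underside, x away from the worker. NOT full: only one or two off-cuts on its floor. Sizes in mm.
- stamp: Wooden lot stamp, 43x61x51, standing loose right of the rack; leave alone. Origin under its centre. Sizes in mm.
- marker: Felt marker with black cap, about 130 long, 20 high, lying loose before the rack; leave alone. Origin under its centre. Sizes in mm.
- tape_roll: Roll of masking tape, 104 across, 24 high, lying loose before the rack; leave alone. Origin under its centre. Sizes in mm.

How it is judged (in metres and radians):
At the end, for the whole second after the job is handed in: Tags of the two full bins lean back over them (over +0.65 rad), the other two lean forward (under -0.65 rad), all at rest; bins within 12 mm of their starts. Never over 15 N from the fingers on a tag; stamp, marker and tape roll never moved over 20 mm ((((horizontal distance between tag_a_hinge and full_bin_1 below 0.085 m or horizontal distance between tag_a_hinge and full_bin_2 below 0.085 m) and value of joint tag_a above 0.65 rad) or (not (horizontal distance between tag_a_hinge and full_bin_1 below 0.085 m or horizontal distance between tag_a_hinge and full_bin_2 below 0.085 m) and value of joint tag_a below -0.65 rad)) and velocity of joint tag_a between -0.2 and 0.2 rad/s and (((horizontal distance between tag_b_hinge and full_bin_1 below 0.085 m or horizontal distance between tag_b_hinge and full_bin_2 below 0.085 m) and value of joint tag_b above 0.65 rad) or (not (horizontal distance between tag_b_hinge and full_bin_1 below 0.085 m or horizontal distance between tag_b_hinge and full_bin_2 below 0.085 m) and value of joint tag_b below -0.65 rad)) and velocity of joint tag_b between -0.2 and 0.2 rad/s and (((horizontal distance between tag_c_hinge and full_bin_1 below 0.085 m or horizontal distance between tag_c_hinge and full_bin_2 below 0.085 m) and value of joint tag_c above 0.65 rad) or (not (horizontal distance between tag_c_hinge and full_bin_1 below 0.085 m or horizontal distance between tag_c_hinge and full_bin_2 below 0.085 m) and value of joint tag_c below -0.65 rad)) and velocity of joint tag_c between -0.2 and 0.2 rad/s and (((horizontal distance between tag_d_hinge and full_bin_1 below 0.085 m or horizontal distance between tag_d_hinge and full_bin_2 below 0.085 m) and value of joint tag_d above 0.65 rad) or (not (horizontal distance between tag_d_hinge and full_bin_1 below 0.085 m or horizontal distance between tag_d_hinge and full_bin_2 below 0.085 m) and value of joint tag_d below -0.65 rad)) and velocity of joint tag_d between -0.2 and 0.2 rad/s and distance of each of full_bin_1, open_bin_1, full_bin_2, open_bin_2 from where it was at the start of the episode below 0.012 m); the robot touches nothing.
It fails at once if a tag is gripped or forced (over 15 N from the fingers) (contact force between the fingers and tag_a above 15 N or contact force between the fingers and tag_b above 15 N or contact force between the fingers and tag_c above 15 N or contact force between the fingers and tag_d above 15 N).
It fails at once if a bin is shoved out of its place (over 12 mm) or lifted (distance of any of full_bin_1, open_bin_1, full_bin_2, open_bin_2 from where it was at the start of the episode above 0.012 m).
It fails at once if the stamp, the marker or the tape roll is moved (over 20 mm) or lifted (distance of any of stamp, marker, tape_roll from where it was at the start of the episode above 0.02 m).
It also fails if it takes over 58 s, if anything falls off the work surface, if the arm or the gripper's body presses on something with over 40 N, if the wrist force passes 120 N, or if a joint passes its speed limit or range.

## Working session

There is one attempt and no reset: what is moved stays moved. The work goes in short steps, Python scripts to look and compute and a tool call to move; the robot and the scene stay as the last step left them, time stands still between calls to the robot, and variables do not carry over. Pictures are saved under pics/ and viewed, at most 10 in all, crops included, and the job is handed in when it is done.

Besides the shell and the picture viewer there is one more tool, called after ">>>" by a JSON object that holds its "fn" and its "kwargs". play_rows: Moves the arm, as the interface text tells. Its arguments: {"type":"object","properties":{"steps":{"type":"array","items":{"type":"object","properties":{"x":{"type":"number"},"y":{"type":"number"},"z":{"type":"number"},"rx":{"type":"number"},"ry":{"type":"number"},"rz":{"type":"number"}}}},"hand":{"type":"number"}},"required":["steps"]}

```bash
mkdir -p pics
python3 - <<'E'
from plant import bot
import cv2,numpy as np
for n in("scene","top"):
    p,d=bot.grab_frame(n); cv2.imwrite(f"pics/{n}0.png",p); np.save(f"pics/{n}0.npy",d)
    c=bot.camera_params(n); print(n,np.round(c["camera_matrix"],1).tolist(),np.round(c["T"],3).tolist())
s=bot.read_state();print(s["time_s"],s["eef_pos"],s["orientation"],s["finger_gap"])
E
```

```text
scene [[510.2, 0.0, 273.3], [0.0, 510.2, 205.8], [0.0, 0.0, 1.0]] [[0.402, -0.457, 0.793, -0.326], [-0.915, -0.213, 0.342, -0.756], [0.013, -0.864, -0.504, 0.618], [0.0, 0.0, 0.0, 1.0]]
top [[416.9, 0.0, 289.8], [0.0, 416.9, 215.6], [0.0, 0.0, 1.0]] [[-0.026, -0.979, 0.2, 0.28], [-1.0, 0.026, -0.002, -0.373], [-0.003, -0.2, -0.98, 1.042], [0.0, 0.0, 0.0, 1.0]]
0.1 [ 0.16996285 -0.70438368  0.23050664] [-1.79922965e+02  8.04934600e-03  1.35693721e+01] 0.08532986439830997
```

View pics/scene0.png

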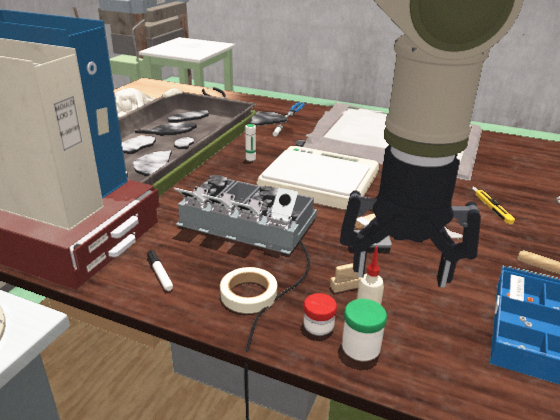

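View pics/top0.png

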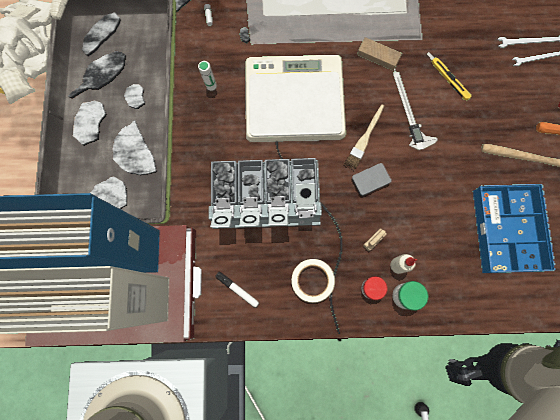

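The rack is at about (265,190) in top. The marker is at (237,288), the tape roll at (313,281), and the stamp at (375,238). The next pictures zoom in on the bins and tags.

```bash
cat > h.py <<'E'
from plant import bot
import numpy as np
def ray(n,u,v,z):
    c=bot.camera_params(n);K=c["camera_matrix"];T=np.array(c["T"])
    r=T[:3,:3]@np.linalg.inv(K)@[u,v,1];o=T[:3,3];return o+r*(z-o[2])/r[2]
def pts(n,d):
    c=bot.camera_params(n);K=np.array(c["camera_matrix"]);T=np.array(c["T"])
    v,u=np.mgrid[:420,:560];P=np.stack([(u-K[0,2])/K[0,0]*d,(v-K[1,2])/K[1,1]*d,d],-1)
    return P@T[:3,:3].T+T[:3,3]
E
python3 - <<'E'
import cv2,numpy as np
from h import *
p=cv2.imread("pics/top0.png");q=cv2.resize(p[148:243,200:335],None,fx=5.9,fy=5.9,interpolation=cv2.INTER_CUBIC)
cv2.imwrite("pics/topc.png",q)
p=cv2.imread("pics/scene0.png");cv2.imwrite("pics/scc.png",cv2.resize(p[165:255,165:325],None,fx=5,fy=5,interpolation=cv2.INTER_CUBIC))
W=pts("top",np.load("pics/top0.npy"))
for u,v in[(212,220),(320,216),(212,162),(320,160),(222,219),(250,218),(278,217),(305,192),(305,212),(180,290),(260,300)]:print(u,v,np.round(W[v,u],3))
E
```

```text
212 220 [ 0.467 -0.195  0.098]
320 216 [ 0.489 -0.452  0.001]
212 162 [ 0.621 -0.186  0.059]
320 160 [ 0.639 -0.458 -0.001]
222 219 [ 0.47  -0.217  0.091]
250 218 [ 0.47  -0.283  0.096]
278 217 [ 0.471 -0.347  0.091]
305 192 [ 0.528 -0.412  0.096]
305 212 [ 0.487 -0.412  0.066]
180 290 [ 0.31  -0.126  0.099]
260 300 [ 0.283 -0.297 -0.001]
```

View pics/topc.png

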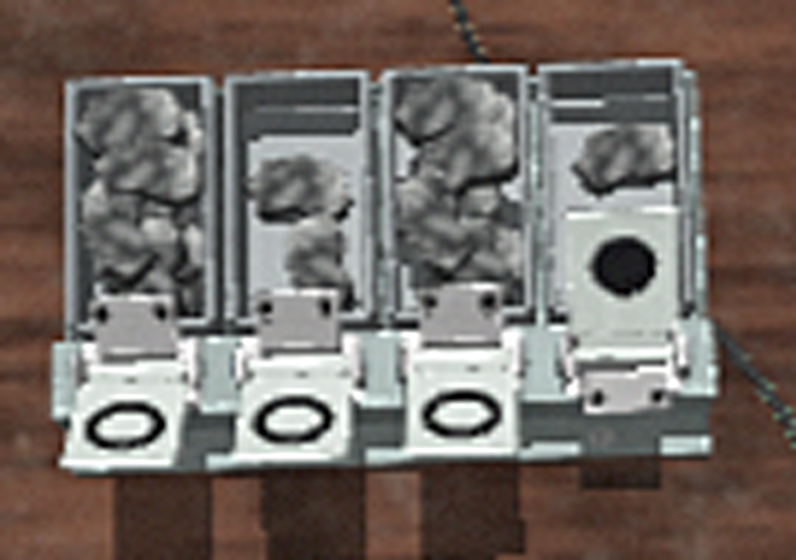

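View pics/scc.png

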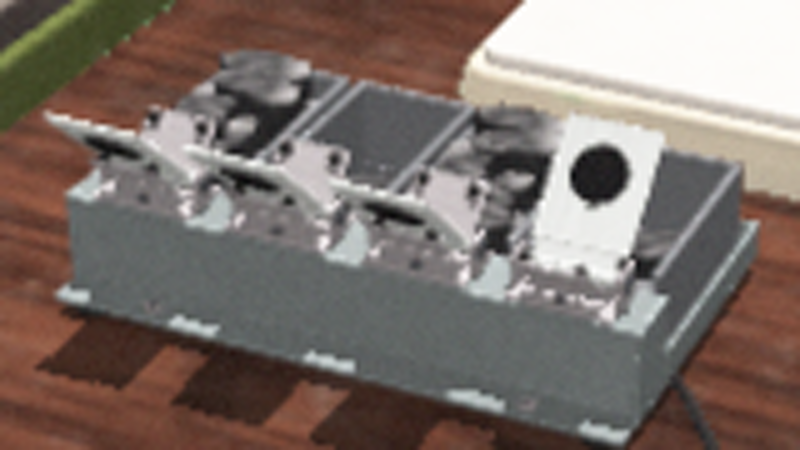

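Left to right, the bins are full, open, full, open. Tags 1–3 lean forward showing a ring (edges near crop y 465), and tag 4 leans back showing a disc (edge near crop y 210). So tags 1, 3 and 4 need flipping.

Run:
```python
from h import *
f=lambda u,v,z:np.round(ray("top",200+(u+.5)/5.9-.5,148+(v+.5)/5.9-.5,z)*1000,1)
for n,(a,b,z) in dict(t1=((63,466),(180,464),.111),t2=((234,463),(350,459),.111),t3=((405,458),(521,452),.111),t4=((567,212),(677,208),.111),
 rail=((52,418),(713,405),.053),backtop=((68,80),(690,63),.056)).items():
    A,B=f(*a,z),f(*b,z);print(n,A,B,(A+B)/2,np.hypot(*(A-B)[:2]), "yaw",np.degrees(np.arctan2((A-B)[0],-(A-B)[1]))+180)
from scipy import ndimage
W=pts("top",np.load("pics/top0.npy"));
m=(W[...,2]>.075)&(W[...,0]<.56)&(W[...,0]>.43)&(W[...,1]>-.5)&(W[...,1]<-.15)
l,k=ndimage.label(m)
for i in range(1,k+1):
    P=W[l==i]
    if len(P)>30:print(len(P),P.min(0).round(3),P.max(0).round(3),P.mean(0).round(3))
for n,uv in dict(tape=(313,281),stamp=(375,238)).items():print(n,ray("top",*uv,.02).round(3))
print(ray("top",220,273,.01),ray("top",256,305,.01))
```

```text
t1 [ 449.1 -193.8  111. ] [ 448.7 -238.8  111. ] [ 448.9 -216.3  111. ] 45.00177774266257 yaw 359.49071759502243
t2 [ 448.6 -259.6  111. ] [ 448.9 -304.2  111. ] [ 448.75 -281.9   111.  ] 44.60100895719734 yaw 0.38539180773301496
t3 [ 448.8 -325.3  111. ] [ 449.9 -370.   111. ] [ 449.35 -347.65  111.  ] 44.71353262715885 yaw 1.4096787432095823
t4 [ 545.1 -390.4  111. ] [ 545.6 -433.6  111. ] [ 545.35 -412.    111.  ] 43.2028934216217 yaw 0.6631159871135708
rail [ 479.8 -178.    53. ] [ 478. -449.   53.] [ 478.9 -313.5   53. ] 271.0059777938487 yaw 359.6194432231315
backtop [ 624.  -183.4   56. ] [ 624.4 -445.1   56. ] [ 624.2  -314.25   56.  ] 261.7003056933637 yaw 0.0875746807714961
385 [ 0.504 -0.433  0.075] [ 0.547 -0.39   0.116] [ 0.525 -0.412  0.095]
57 [ 0.515 -0.362  0.075] [ 0.524 -0.329  0.086] [ 0.52  -0.347  0.08 ]
57 [ 0.514 -0.296  0.075] [ 0.524 -0.264  0.085] [ 0.519 -0.28   0.08 ]
58 [ 0.514 -0.231  0.075] [ 0.523 -0.198  0.085] [ 0.518 -0.215  0.079]
259 [ 0.45  -0.368  0.075] [ 0.491 -0.324  0.116] [ 0.468 -0.347  0.096]
263 [ 0.449 -0.236  0.075] [ 0.49  -0.192  0.115] [ 0.468 -0.215  0.096]
256 [ 0.449 -0.302  0.075] [ 0.489 -0.258  0.116] [ 0.468 -0.28   0.096]
48 [ 0.47  -0.427  0.075] [ 0.48  -0.396  0.084] [ 0.475 -0.412  0.08 ]
tape [ 0.325 -0.427  0.02 ]
stamp [ 0.426 -0.584  0.02 ]
[ 0.35096709 -0.19977363  0.01      ] [ 0.27173234 -0.28748558  0.01      ]
```

Tag edges sit at x≈0.449 (forward) and 0.545 (back), so the hinge line is at x≈0.497. Tag centres are at y = -0.215, -0.281, -0.347 and -0.412, 66 mm apart, which matches the sizes given. I'll start behind tag 4.

>>> {"fn": "play_rows", "kwargs": {"hand": 0, "steps": [{"x": 15,"y": 11,"rz": -0.018},{"x": 31,"y": 22,"rz": -0.018},{"x": 31,"y": 22,"rz": -0.018},{"x": 31,"y": 22,"rz": -0.018},{"x": 31,"y": 22,"rz": -0.018},{"x": 31,"y": 22,"rz": -0.018},{"x": 31,"y": 22,"rz": -0.018},{"x": 31,"y": 22,"rz": -0.018},{"x": 31,"y": 22,"rz": -0.018},{"x": 31,"y": 22,"rz": -0.018},{"x": 31,"y": 22,"rz": -0.018},{"x": 31,"y": 22,"rz": -0.018},{"x": 31,"y": 22,"rz": -0.018},{"x": 18,"y": 17},{},{}]}}

```text
invalid input at $.steps[0]: expected keys x, y, z, rx, ry, rz
```

>>> {"fn": "play_rows", "kwargs": {"hand": 0, "steps": [{"x": 15,"y": 11,"z": 0,"rx": 0,"ry": 0,"rz": -0.018},{"x": 31,"y": 22,"z": 0,"rx": 0,"ry": 0,"rz": -0.018},{"x": 31,"y": 22,"z": 0,"rx": 0,"ry": 0,"rz": -0.018},{"x": 31,"y": 22,"z": 0,"rx": 0,"ry": 0,"rz": -0.018},{"x": 31,"y": 22,"z": 0,"rx": 0,"ry": 0,"rz": -0.018},{"x": 31,"y": 22,"z": 0,"rx": 0,"ry": 0,"rz": -0.018},{"x": 31,"y": 22,"z": 0,"rx": 0,"ry": 0,"rz": -0.018},{"x": 31,"y": 22,"z": 0,"rx": 0,"ry": 0,"rz": -0.018},{"x": 31,"y": 22,"z": 0,"rx": 0,"ry": 0,"rz": -0.018},{"x": 31,"y": 22,"z": 0,"rx": 0,"ry": 0,"rz": -0.018},{"x": 31,"y": 22,"z": 0,"rx": 0,"ry": 0,"rz": -0.018},{"x": 31,"y": 22,"z": 0,"rx": 0,"ry": 0,"rz": -0.018},{"x": 31,"y": 22,"z": 0,"rx": 0,"ry": 0,"rz": -0.018},{"x": 18,"y": 17,"z": 0,"rx": 0,"ry": 0,"rz": 0},{"x": 0,"y": 0,"z": 0,"rx": 0,"ry": 0,"rz": 0},{"x": 0,"y": 0,"z": 0,"rx": 0,"ry": 0,"rz": 0}]}}

```text
time_s: 2.1
eef_pos: [0.5737, -0.4139, 0.2312]
orientation: [180.0, 0.1, 0.1]
force: [-0.2, -0.1, -1.0]
finger_gap: 0.0002
finger_force: 0.0
```

>>> {"fn": "play_rows", "kwargs": {"hand": 0, "steps": [{"x": 4,"y": 1,"z": -20,"rx": 0,"ry": 0,"rz": 0},{"x": 0,"y": 1,"z": -30,"rx": 0,"ry": 0,"rz": 0},{"x": 0,"y": 0,"z": -30,"rx": 0,"ry": 0,"rz": 0},{"x": 0,"y": 0,"z": -30,"rx": 0,"ry": 0,"rz": 0},{"x": 0,"y": 0,"z": -20,"rx": 0,"ry": 0,"rz": 0},{"x": 0,"y": 0,"z": -10,"rx": 0,"ry": 0,"rz": 0},{"x": 0,"y": 0,"z": 0,"rx": 0,"ry": 0,"rz": 0},{"x": -5,"y": 0,"z": 0,"rx": 0,"ry": 0,"rz": 0},{"x": -5,"y": 0,"z": 0,"rx": 0,"ry": 0,"rz": 0},{"x": -5,"y": 0,"z": 0,"rx": 0,"ry": 0,"rz": 0},{"x": -3,"y": 0,"z": 0,"rx": 0,"ry": 0,"rz": 0},{"x": -3,"y": 0,"z": 3,"rx": 0,"ry": 0,"rz": 0},{"x": -3,"y": 0,"z": 3,"rx": 0,"ry": 0,"rz": 0},{"x": -3,"y": 0,"z": 3,"rx": 0,"ry": 0,"rz": 0},{"x": -3,"y": 0,"z": 3,"rx": 0,"ry": 0,"rz": 0},{"x": -3,"y": 0,"z": 3,"rx": 0,"ry": 0,"rz": 0},{"x": -3,"y": 0,"z": 3,"rx": 0,"ry": 0,"rz": 0}]}}

```text
time_s: 4.22
eef_pos: [0.5429, -0.4107, 0.1095]
orientation: [-180.0, 0.0, 0.2]
force: [-0.3, 0.0, 0.6]
finger_gap: -0.0001
finger_force: 0.0
```

>>> {"fn": "play_rows", "kwargs": {"hand": 0, "steps": [{"x": -5,"y": 0,"z": 0,"rx": 0,"ry": 0,"rz": 0},{"x": -5,"y": 0,"z": 0,"rx": 0,"ry": 0,"rz": 0},{"x": -5,"y": 0,"z": 0,"rx": 0,"ry": 0,"rz": 0},{"x": -5,"y": 0,"z": 0,"rx": 0,"ry": 0,"rz": 0},{"x": -5,"y": 0,"z": 0,"rx": 0,"ry": 0,"rz": 0},{"x": -5,"y": 0,"z": 0,"rx": 0,"ry": 0,"rz": 0},{"x": -5,"y": 0,"z": 0,"rx": 0,"ry": 0,"rz": 0},{"x": -5,"y": 0,"z": 0,"rx": 0,"ry": 0,"rz": 0},{"x": -5,"y": 0,"z": 0,"rx": 0,"ry": 0,"rz": 0},{"x": -5,"y": 0,"z": 0,"rx": 0,"ry": 0,"rz": 0},{"x": -5,"y": 0,"z": 0,"rx": 0,"ry": 0,"rz": 0},{"x": -4,"y": 0,"z": 0,"rx": 0,"ry": 0,"rz": 0},{"x": 0,"y": 0,"z": 0,"rx": 0,"ry": 0,"rz": 0}]}}

```text
time_s: 5.85
eef_pos: [0.4837, -0.4109, 0.1093]
orientation: [-180.0, 0.0, 0.1]
force: [-0.7, 0.4, 0.4]
finger_gap: 0.0001
finger_force: 0.0
```

```bash
cat > look.py <<'E'
from h import *
import sys,cv2
p,d=bot.grab_frame("top");cv2.imwrite(f"pics/{sys.argv[1]}.png",p);W=pts("top",d)
for y in(-.215,-.281,-.347,-.412):
    m=(abs(W[...,1]-y)<.015)&(W[...,2]>.098)&(W[...,2]<.118)&(abs(W[...,0]-.497)<.055);P=W[m]
    print(y,len(P),P.mean(0).round(3) if len(P) else "", P.min(0)[0].round(3) if len(P) else "", P.max(0)[0].round(3)if len(P) else "")
E
python3 look.py a
```

```text
-0.215 0   
-0.281 0   
-0.347 0   
-0.412 86 [ 0.459 -0.412  0.106] 0.451 0.471
```

Tag 4 now leans forward, with its edge near x 0.450. Next is tag 3, from the front.

>>> {"fn": "play_rows", "kwargs": {"hand": 0, "steps": [{"x": 8,"y": 0,"z": 0,"rx": 0,"ry": 0,"rz": 0},{"x": 7,"y": 0,"z": 15,"rx": 0,"ry": 0,"rz": 0},{"x": 0,"y": 0,"z": 30,"rx": 0,"ry": 0,"rz": 0},{"x": 0,"y": 0,"z": 30,"rx": 0,"ry": 0,"rz": 0},{"x": 0,"y": 0,"z": 30,"rx": 0,"ry": 0,"rz": 0},{"x": -20,"y": 16,"z": 5,"rx": 0,"ry": 0,"rz": 0},{"x": -20,"y": 16,"z": 0,"rx": 0,"ry": 0,"rz": 0},{"x": -20,"y": 16,"z": 0,"rx": 0,"ry": 0,"rz": 0},{"x": -21,"y": 16,"z": 0,"rx": 0,"ry": 0,"rz": 0},{"x": 0,"y": 0,"z": 0,"rx": 0,"ry": 0,"rz": 0},{"x": 0,"y": 0,"z": -25,"rx": 0,"ry": 0,"rz": 0},{"x": 0,"y": 0,"z": -30,"rx": 0,"ry": 0,"rz": 0},{"x": 0,"y": 0,"z": -30,"rx": 0,"ry": 0,"rz": 0},{"x": 0,"y": 0,"z": -30,"rx": 0,"ry": 0,"rz": 0},{"x": 0,"y": 0,"z": -13,"rx": 0,"ry": 0,"rz": 0},{"x": 0,"y": 0,"z": 0,"rx": 0,"ry": 0,"rz": 0},{"x": 0,"y": 0,"z": 0,"rx": 0,"ry": 0,"rz": 0}]}}

```text
time_s: 8.02
eef_pos: [0.4188, -0.3472, 0.0922]
orientation: [180.0, -0.1, 0.2]
force: [0.5, -0.8, 1.3]
finger_gap: 0.0002
finger_force: 0.0
```

>>> {"fn": "play_rows", "kwargs": {"hand": 0, "steps": [{"x": 5,"y": 0,"z": 0,"rx": 0,"ry": 0,"rz": 0},{"x": 5,"y": 0,"z": 0,"rx": 0,"ry": 0,"rz": 0},{"x": 4,"y": 0,"z": 0,"rx": 0,"ry": 0,"rz": 0},{"x": 3,"y": 0,"z": 2,"rx": 0,"ry": 0,"rz": 0},{"x": 3,"y": 0,"z": 3,"rx": 0,"ry": 0,"rz": 0},{"x": 3,"y": 0,"z": 3,"rx": 0,"ry": 0,"rz": 0},{"x": 3,"y": 0,"z": 3,"rx": 0,"ry": 0,"rz": 0},{"x": 3,"y": 0,"z": 3,"rx": 0,"ry": 0,"rz": 0},{"x": 3,"y": 0,"z": 3,"rx": 0,"ry": 0,"rz": 0},{"x": 3,"y": 0,"z": 1,"rx": 0,"ry": 0,"rz": 0}]}}

```text
time_s: 9.28
eef_pos: [0.4533, -0.3468, 0.1095]
orientation: [180.0, -0.0, 0.2]
force: [-0.1, -0.3, 0.6]
finger_gap: -0.0002
finger_force: 0.1
```

>>> {"fn": "play_rows", "kwargs": {"hand": 0, "steps": [{"x": 5,"y": 0,"z": 0,"rx": 0,"ry": 0,"rz": 0},{"x": 5,"y": 0,"z": 0,"rx": 0,"ry": 0,"rz": 0},{"x": 5,"y": 0,"z": 0,"rx": 0,"ry": 0,"rz": 0},{"x": 5,"y": 0,"z": 0,"rx": 0,"ry": 0,"rz": 0},{"x": 5,"y": 0,"z": 0,"rx": 0,"ry": 0,"rz": 0},{"x": 5,"y": 0,"z": 0,"rx": 0,"ry": 0,"rz": 0},{"x": 5,"y": 0,"z": 0,"rx": 0,"ry": 0,"rz": 0},{"x": 5,"y": 0,"z": 0,"rx": 0,"ry": 0,"rz": 0},{"x": 5,"y": 0,"z": 0,"rx": 0,"ry": 0,"rz": 0},{"x": 5,"y": 0,"z": 0,"rx": 0,"ry": 0,"rz": 0},{"x": 5,"y": 0,"z": 0,"rx": 0,"ry": 0,"rz": 0},{"x": 4,"y": 0,"z": 0,"rx": 0,"ry": 0,"rz": 0},{"x": 0,"y": 0,"z": 0,"rx": 0,"ry": 0,"rz": 0}]}}

```text
time_s: 10.9
eef_pos: [0.5124, -0.3467, 0.1092]
orientation: [180.0, -0.0, 0.2]
force: [-0.5, 0.1, 0.3]
finger_gap: -0.0001
finger_force: 0.0
```

```bash
python3 look.py b
```

```text
-0.215 81 [ 0.457 -0.216  0.107] 0.449 0.468
-0.281 82 [ 0.457 -0.281  0.106] 0.45 0.469
-0.347 5 [ 0.503 -0.352  0.115] 0.501 0.505
-0.412 81 [ 0.458 -0.412  0.107] 0.451 0.468
```

Tag 3 is hidden under the hand but should be past upright. Next is tag 1.

>>> {"fn": "play_rows", "kwargs": {"hand": 0, "steps": [{"x": -8,"y": 0,"z": 0,"rx": 0,"ry": 0,"rz": 0},{"x": -7,"y": 0,"z": 15,"rx": 0,"ry": 0,"rz": 0},{"x": 0,"y": 0,"z": 30,"rx": 0,"ry": 0,"rz": 0},{"x": 0,"y": 0,"z": 30,"rx": 0,"ry": 0,"rz": 0},{"x": 0,"y": 0,"z": 30,"rx": 0,"ry": 0,"rz": 0},{"x": -20,"y": 30,"z": 5,"rx": 0,"ry": 0,"rz": 0},{"x": -20,"y": 34,"z": 0,"rx": 0,"ry": 0,"rz": 0},{"x": -20,"y": 34,"z": 0,"rx": 0,"ry": 0,"rz": 0},{"x": -19,"y": 34,"z": 0,"rx": 0,"ry": 0,"rz": 0},{"x": 0,"y": 0,"z": 0,"rx": 0,"ry": 0,"rz": 0},{"x": 0,"y": 0,"z": -25,"rx": 0,"ry": 0,"rz": 0},{"x": 0,"y": 0,"z": -30,"rx": 0,"ry": 0,"rz": 0},{"x": 0,"y": 0,"z": -30,"rx": 0,"ry": 0,"rz": 0},{"x": 0,"y": 0,"z": -30,"rx": 0,"ry": 0,"rz": 0},{"x": 0,"y": 0,"z": -13,"rx": 0,"ry": 0,"rz": 0},{"x": 0,"y": 0,"z": 0,"rx": 0,"ry": 0,"rz": 0},{"x": 0,"y": 0,"z": 0,"rx": 0,"ry": 0,"rz": 0}]}}

```text
time_s: 13.08
eef_pos: [0.4185, -0.2152, 0.0921]
orientation: [180.0, -0.1, 0.1]
force: [0.2, 0.3, -0.1]
finger_gap: -0.0002
finger_force: 0.0
```

>>> {"fn": "play_rows", "kwargs": {"hand": 0, "steps": [{"x": 5,"y": 0,"z": 0,"rx": 0,"ry": 0,"rz": 0},{"x": 5,"y": 0,"z": 0,"rx": 0,"ry": 0,"rz": 0},{"x": 4,"y": 0,"z": 0,"rx": 0,"ry": 0,"rz": 0},{"x": 3,"y": 0,"z": 2,"rx": 0,"ry": 0,"rz": 0},{"x": 3,"y": 0,"z": 3,"rx": 0,"ry": 0,"rz": 0},{"x": 3,"y": 0,"z": 3,"rx": 0,"ry": 0,"rz": 0},{"x": 3,"y": 0,"z": 3,"rx": 0,"ry": 0,"rz": 0},{"x": 3,"y": 0,"z": 3,"rx": 0,"ry": 0,"rz": 0},{"x": 3,"y": 0,"z": 3,"rx": 0,"ry": 0,"rz": 0},{"x": 3,"y": 0,"z": 1,"rx": 0,"ry": 0,"rz": 0}]}}

```text
time_s: 14.32
eef_pos: [0.4533, -0.2148, 0.1095]
orientation: [180.0, -0.0, 0.2]
force: [-0.1, 0.0, 0.4]
finger_gap: -0.0
finger_force: 0.1
```

>>> {"fn": "play_rows", "kwargs": {"hand": 0, "steps": [{"x": 5,"y": 0,"z": 0,"rx": 0,"ry": 0,"rz": 0},{"x": 5,"y": 0,"z": 0,"rx": 0,"ry": 0,"rz": 0},{"x": 5,"y": 0,"z": 0,"rx": 0,"ry": 0,"rz": 0},{"x": 5,"y": 0,"z": 0,"rx": 0,"ry": 0,"rz": 0},{"x": 5,"y": 0,"z": 0,"rx": 0,"ry": 0,"rz": 0},{"x": 5,"y": 0,"z": 0,"rx": 0,"ry": 0,"rz": 0},{"x": 5,"y": 0,"z": 0,"rx": 0,"ry": 0,"rz": 0},{"x": 5,"y": 0,"z": 0,"rx": 0,"ry": 0,"rz": 0},{"x": 5,"y": 0,"z": 0,"rx": 0,"ry": 0,"rz": 0},{"x": 5,"y": 0,"z": 0,"rx": 0,"ry": 0,"rz": 0},{"x": 5,"y": 0,"z": 0,"rx": 0,"ry": 0,"rz": 0},{"x": 4,"y": 0,"z": 0,"rx": 0,"ry": 0,"rz": 0},{"x": 0,"y": 0,"z": 0,"rx": 0,"ry": 0,"rz": 0}]}}

```text
time_s: 15.95
eef_pos: [0.5124, -0.2147, 0.1092]
orientation: [180.0, -0.0, 0.2]
force: [-0.2, -0.3, -0.6]
finger_gap: -0.0001
finger_force: 0.0
```

>>> {"fn": "play_rows", "kwargs": {"hand": 0, "steps": [{"x": -8,"y": 0,"z": 0,"rx": 0,"ry": 0,"rz": 0},{"x": -7,"y": 0,"z": 15,"rx": 0,"ry": 0,"rz": 0},{"x": 0,"y": 0,"z": 30,"rx": 0,"ry": 0,"rz": 0},{"x": 0,"y": 0,"z": 30,"rx": 0,"ry": 0,"rz": 0},{"x": 0,"y": 0,"z": 35,"rx": 0,"ry": 0,"rz": 0},{"x": 0,"y": -25,"z": 5,"rx": 0,"ry": 0,"rz": 0},{"x": 0,"y": -35,"z": 0,"rx": 0,"ry": 0,"rz": 0},{"x": 0,"y": -35,"z": 0,"rx": 0,"ry": 0,"rz": 0},{"x": 0,"y": -35,"z": 0,"rx": 0,"ry": 0,"rz": 0},{"x": 0,"y": -35,"z": 0,"rx": 0,"ry": 0,"rz": 0},{"x": 0,"y": -35,"z": 0,"rx": 0,"ry": 0,"rz": 0},{"x": 0,"y": -35,"z": 0,"rx": 0,"ry": 0,"rz": 0},{"x": 0,"y": -35,"z": 0,"rx": 0,"ry": 0,"rz": 0},{"x": 0,"y": -35,"z": 0,"rx": 0,"ry": 0,"rz": 0},{"x": 0,"y": -35,"z": 0,"rx": 0,"ry": 0,"rz": 0},{"x": 0,"y": -35,"z": 0,"rx": 0,"ry": 0,"rz": 0},{"x": 0,"y": -20,"z": 0,"rx": 0,"ry": 0,"rz": 0},{"x": 0,"y": 0,"z": 0,"rx": 0,"ry": 0,"rz": 0}]}}

```text
time_s: 18.2
eef_pos: [0.4954, -0.6112, 0.2248]
orientation: [180.0, 0.0, 0.0]
force: [-0.3, 1.7, -1.0]
finger_gap: 0.0
finger_force: 0.0
```

```bash
python3 look.py c && python3 -c "
import cv2;p=cv2.imread('pics/c.png');cv2.imwrite('pics/cc.png',cv2.resize(p[140:320,190:400],None,fx=3.3,fy=3.3))"
```

```text
-0.215 114 [ 0.535 -0.216  0.106] 0.523 0.544
-0.281 0   
-0.347 116 [ 0.536 -0.347  0.106] 0.524 0.545
-0.412 0
```

View pics/cc.png

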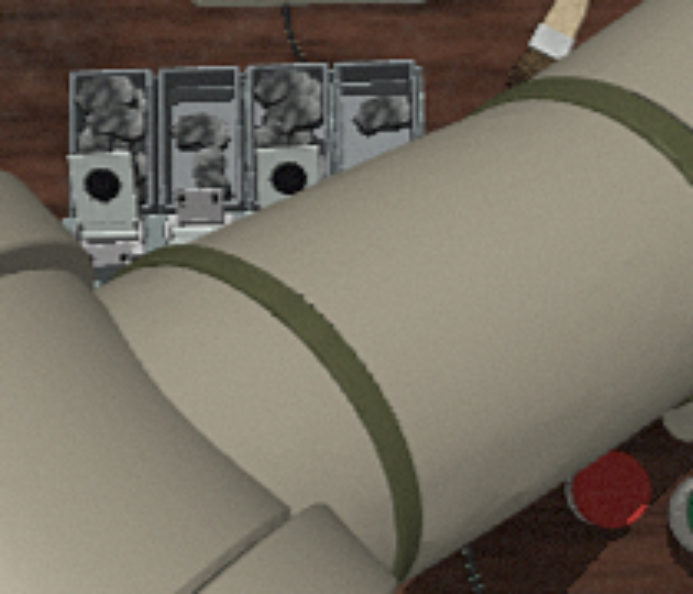

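Tags 1 and 3 now show solid discs at crop (102,183) and (290,177), with their edges at x 0.544. The bins haven't moved. Tags 2 and 4 were seen leaning forward in the previous look, and nothing has touched them since.

```bash
python3 -c "
from plant import bot
print(bot.job_done())"
```

```text
the job is handed in; nothing more can be done
None
```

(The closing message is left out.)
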